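# Prop the drain well gate open on its long stay

### The job

The steel gate of the scoop drain well is leaning back wide open. Flip the longer of the well's two stays fully upright, then lower the gate gently, without letting it drop, until it rests half open on that stay so the well can air. Leave the short stay lying down.

Things in the scene. Friction and masses are not known exactly. Their poses are not given: they have to be found in the camera images.
- well: Fixed open steel trough, 190 (x) by 290 (y) by 70 mm high, walls 5 mm, turned up to 0.35 rad. Origin: centre of its underside, z up, x to the gate's hinge side (away from robot), y left. In its frame (mm; used below too): gate hinge axis along y at x 93, z 72; stay pivots inside the front (-x) wall at x -80, z 62: long stay y +125, short stay y -125.
- gate (a joint): Angle a of the flat steel gate, 280 wide, 0.5 kg: 0 closed; starts at 1.70 to 1.745, leaning back on its stop past upright. Free edge: round bar 12 thick, 150 long along y, axis at x = 93 - 199 cos a, y = 0, z = 72 + 199 sin a; a 43 deep hand slot lies behind the bar. Short of upright it falls shut if let go. Rests at 0.71 on the upright long stay, 0.43 on the short.
- long_stay (a joint): Angle b of the long stay (bar, 110 from pivot to end pin): 0 lies along the front wall, 1.57 upright, stop 1.66; starts 0 to 0.4. Turns stiffly (0.08 N m), stays where left. Swings about x, its pin going up and to the left. Pin: round rod 12 thick along x from x = -83 to -34, over the well, axis at y = 125 - 110 cos b, z = 62 + 110 sin b. The gate rests on this pin.
- short_stay (a joint): Angle of the short stay, same make as the long one but only 60 mm from pivot to end pin, at the other front corner of the well (right, -y): 0 lies along the front wall with its pin towards the middle, 1.57 upright. Starts 0 to 0.12, stays where left. Not needed: leave it lying.

How it is judged:
By the outcome, as a careful person would: the job done as asked, in the order asked, and still so for the second after the job is handed in, with the robot touching nothing.
It also fails if it takes over 54 s, if anything falls off the work surface, if the arm or the gripper's body presses on something with over 40 N, if the wrist force passes 120 N, or if a joint passes its speed limit or range.

### The arm

A 6-joint arm with a two-finger parallel gripper is mounted at the origin on the work surface. World frame = base frame: x ahead of the robot, y to its left, z up, the work surface at z = 0. Lengths are in m, angles in degrees, forces in N, time in s.
With the tool pointing down it reaches from about 0.25 to 0.8 m from the base axis. Payload 8.5 kg.
Tool frame: the origin (TCP) lies midway between the tips of the shut fingers; the grasp point (between the pads) lies behind it (robot.pinch_z is the z of the grasp point in the tool frame, in m); z points along the fingers, y is the line along which they close (so a half turn about z gives the same grasp; the last joint's range is limited). The gripper opens to 85 mm and grips with 20 to 120 N. Pads are 22 mm wide; open, the fingers measure 114 mm over their backs; the gripper's body (76 mm by 85 mm) begins 54 mm behind the grasp point. The pads swing forward as they close: fully open they stand 13 mm farther back than shut.
Start: joints at [64.973, 13.648, -0.773, 75.585, 0, 90], TCP at [0.222, 0.476, 0.231] pointing down, gripper open.
Joint ranges: [-152.45, 152.45], [-59.26, 108.67], [-65.41, 83.53], [-104.44, 129.93], [-82.83, 76.93], [-180, 180]. Speed limits (degrees/s): [127.2, 127.2, 159.86, 180, 180, 180].

### API

Orientations are given as [roll, pitch, yaw] about the fixed x, y, z axes, in that order (R = Rz(yaw) Ry(pitch) Rx(roll)).
In Python, from plant import robot, camera gives the robot as it stands.
- The arm moves only by the shell command python3 -m jog 'ROWS' [OPENING] [FORCE]. ROWS is JSON, a list of rows, each an object with "travel": the shift along the tool's x, y, z scaled (see below), a list of three; "roll": the turn about the tool's z scaled (see below). In form: [{"travel": [x, y, z], "roll": roll}, ...]. A call has exactly 8 rows; each row shifts and turns the commanded pose from where the row before left it, along the tool's axes as they then stand; what a row does not reach is not made up. The controller multiplies each number of a shift by 6 cm and each number of a turn by 0.08 rad. A row lasts 1/8 s, in which the tool goes at most 62.5 mm and 10.7 degrees, less where a joint would pass 70% of its speed; a pose out of reach is approached as far as the arm can. A call with a number of a shift or a turn outside -1 to 1 is refused whole. A call with a gripper value outside its range is refused whole. OPENING is the closure, from 0 (fully open) to 1 (shut), set as the call begins (- or left out, the last holds). The fingers move at their own pace and stop on an object; FORCE is the grip in N (left out, the last holds). Time passes only in rows, so rows that do not move let the fingers close, or fill a call up. It gives the time, the measured TCP pose, the force, the opening and the grip force at its end, in the units of the state.
- robot.observe(): the state, without advancing time (a new reading comes with each control period).
- camera(name): name is "scene" or "top"; returns a dict with "img" (420x560x3 uint8, red, green, blue), "fovy" (degrees; the focal length in pixels is half the picture's height over the tangent of half this angle, whatever the lens; pixels are square), "cx", "cy" (the principal point, pixels), "T" (4x4, takes a point from camera to world coordinates). Camera axes: x right, y down, z forward; pixel columns grow to the right and rows downward; lengths in m; the calibration is good to about 2 mm. A picture is of the moment at which its call begins. There is no depth.
- robot.close_job(): hands the job in; it is judged then, once.
The state is a dict: "clock": time; "q": joint angles; "joint_vel": joint speeds; "tau": joint torques, N m; "tcp_pos": TCP position; "tool_rot": TCP orientation; "force": force on the tool from outside, world axes, zero at the start; "torque": the same for the moment, N m; "grip_width": finger opening in m; "gripper_force": force on a finger pad.
Only numpy, scipy, OpenCV 4.12 (cv2) and the standard library are available. Lean on these libraries where they do the work, as an engineer would, in place of code of your own. Each camera call takes 0.05 s, during which the arm holds its last target. There are 200 camera calls.

## Working session

There is one attempt and no reset: what is moved stays moved. The work goes in short steps, Python scripts to look and compute and a shell command to move; the robot and the scene stay as the last step left them, time stands still between calls to the robot, and variables do not carry over. Pictures are saved under pics/ and viewed, at most 10 in all, crops included, and the job is handed in when it is done.

```bash
ls; mkdir -p pics; python3 - <<'E'
from plant import robot,camera
import cv2,numpy as np
for n in("scene","top"):
    c=camera(n);cv2.imwrite(f"pics/{n}0.png",c["img"][:,:,::-1]);np.savez(f"pics/{n}0.npz",**c)
    print(n,c["fovy"],c["cx"],c["cy"],c["T"].round(3).tolist())
print(robot.observe(),robot.pinch_z)
E
```

```text
pics
scene 47.51095524315303 282.92365377418776 212.8974287117245 [[-0.679, 0.557, -0.478, 0.861], [0.734, 0.523, -0.434, 0.329], [0.008, -0.646, -0.764, 0.629], [0.0, 0.0, 0.0, 1.0]]
top 46.596266905407695 276.6997713839531 206.6497346802617 [[0.044, -0.974, 0.223, 0.372], [-0.999, -0.043, 0.01, 0.05], [-0.0, -0.223, -0.975, 0.85], [0.0, 0.0, 0.0, 1.0]]
{'clock': 0.1, 'q': array([ 6.49731567e+01,  1.36789427e+01, -8.11394959e-01,  7.55852779e+01,
        1.47434796e-03,  9.00001256e+01]), 'joint_vel': array([ 0.04825464, -0.15605056,  0.12186459, -0.1296492 , -0.0578792 ,
        0.0631014 ]), 'tau': array([-6.89178742e-04, -5.39721322e+01,  3.46998596e+01,  1.34150326e-02,
       -9.63878756e-05,  1.95562973e-05]), 'tcp_pos': array([0.22193197, 0.47537173, 0.23073377]), 'tool_rot': array([-1.79924384e+02, -1.47418094e-03,  1.54973029e+02]), 'force': array([ 0.08985787, -0.51177733, -0.09153012]), 'torque': array([0.01638325, 0.03736084, 0.01919899]), 'gripper_force': 0.0, 'grip_width': 0.08540088047369213} -0.0187
```

View pics/scene0.png

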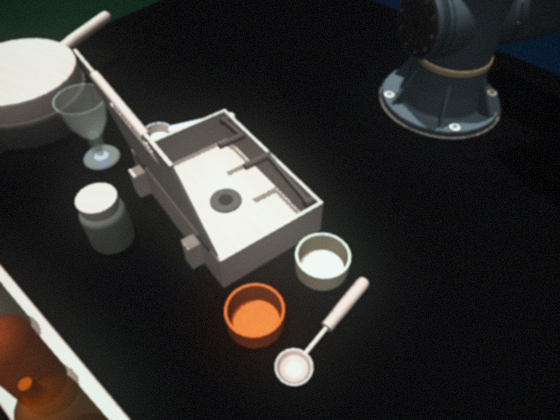

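View pics/top0.png

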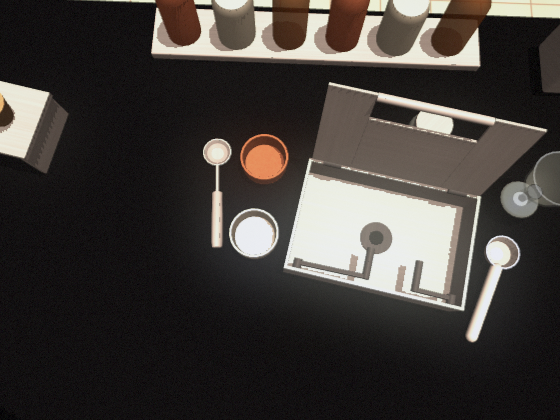

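The scene view shows the well with its gate leaning back. In the top view the rim corners are near (287,268), (463,306), (478,195) and (311,163). The long stay runs from its pivot at (297,263) to its pin at (368,272)→(371,248), and the short stay lies at (452,298)→(418,292). The gate bar spans (378,99)–(494,121). I'll zoom in for accuracy.

```bash
python3 - <<'E'
import cv2
i=cv2.imread("pics/top0.png")[80:320,270:550]
i=cv2.convertScaleAbs(i,alpha=1.6)
cv2.imwrite("pics/crop0.png",cv2.resize(i,None,fx=2.5,fy=2.5,interpolation=cv2.INTER_CUBIC))
E
```

```text
(no output)
```

View pics/crop0.png

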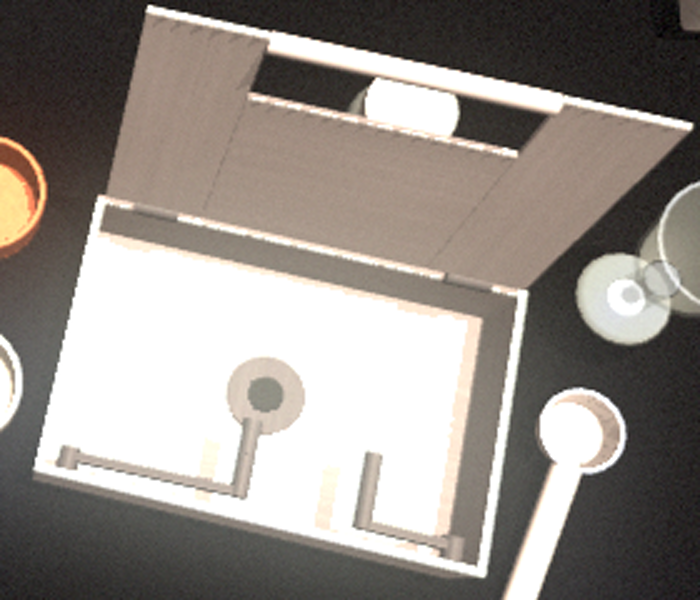

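The crop (2.5x, offset 270,80) shows the rim corners at FL (36,471), FR (485,575), BR (526,292) and BL (100,198). The long pin runs (240,490)→(254,420), and the bar ends are at (268,42) and (563,104).

```bash
cat > h.py <<'E'
import numpy as np
def ray(c,u,v):
    f=210/np.tan(np.radians(c["fovy"])/2)
    d=c["T"][:3,:3]@np.array([(u-c["cx"])/f,(v-c["cy"])/f,1]);return c["T"][:3,3],d
def onz(c,u,v,z):
    o,d=ray(c,u,v);return o+d*(z-o[2])/d[2]
def proj(c,p):
    f=210/np.tan(np.radians(c["fovy"])/2)
    q=c["T"][:3,:3].T@(np.asarray(p)-c["T"][:3,3]);return q[:2]/q[2]*f+[c["cx"],c["cy"]]
E
python3 - <<'E'
from h import *
c=np.load("pics/top0.npz");s=np.load("pics/scene0.npz")
P=lambda x,y,z:onz(c,270+(x+.5)/2.5-.5,80+(y+.5)/2.5-.5,z)
FL,FR,BR,BL=[P(*p,.07) for p in((36,471),(485,575),(526,292),(100,198))]
n=np.linalg.norm
print(n(FL-FR),n(BL-BR),n(FL-BL),n(FR-BR))
yaws=[np.arctan2(*(v[[1,0]])) for v in(BL-FL,BR-FR)]+[np.arctan2(-v[0],v[1]) for v in(FL-FR,BL-BR)]
print(np.degrees(yaws)); yw=np.mean(yaws)
C=(FL+FR+BR+BL)/4;C[2]=0
R=np.array([[np.cos(yw),-np.sin(yw),0],[np.sin(yw),np.cos(yw),0],[0,0,1]])
W=lambda p:C+R@np.array(p)/1000
print(C,yw)
for b in(0,.1,.2,.3,.4):
    y,z=125-110*np.cos(b),62+110*np.sin(b)
    a,e=[(proj(c,W((x,y,z)))-[270,80])*2.5 for x in(-83,-34)]
    print(b,a,e,[proj(s,W((x,y,z))) for x in(-83,-34)], W((-34,y,z)))
for a in(1.7,1.745):
    print(a,[(proj(c,W((93-199*np.cos(a),y,72+199*np.sin(a))))-[270,80])*2.5 for y in(75,-75)],W((93-199*np.cos(a),0,72+199*np.sin(a))))
print([proj(s,W(p)) for p in((-95,145,70),(-95,-145,70),(95,145,70))])
np.savez("well.npz",C=C,R=R,yw=yw)
E
```

```text
0.28825735275713127 0.28736546976602484 0.1878540811762643 0.1875048612071718
[-10.88273216 -10.61087696 -10.48349326 -10.5523049 ]
[ 0.51662335 -0.11692478  0.        ] -0.1855695465087161
0 [235.62178219 500.49416966] [249.86230254 426.4254941 ] [array([269.7159496 , 162.01264744]), array([245.84078976, 174.02541646])] [ 0.48597468 -0.0959091   0.062     ]
0.1 [237.80414643 498.9772773 ] [252.20958896 423.91699346] [array([269.82054738, 157.47584306]), array([245.68531665, 169.51078682])] [ 0.48607607 -0.09536899  0.07298168]
0.2 [238.2922546 497.0289692] [252.88748007 420.97160562] [array([270.30878437, 153.24977725]), array([245.90209912, 165.3224237 ])] [ 0.48637924 -0.09375407  0.08385363]
0.3 [237.00967797 494.65270526] [251.81947896 417.60380006] [array([271.18980703, 149.38124201]), array([246.5025305 , 161.50746453])] [ 0.48688115 -0.09108046  0.09450722]
0.4 [233.89783952 491.85806366] [248.94657123 413.83495057] [array([272.47018248, 145.91763772]), array([247.49570215, 158.11365176])] [ 0.4875768  -0.08737489  0.10483602]
1.7 [array([265.49795644,  57.44173272]), array([556.52782397, 119.8812403 ])] [ 0.63322651 -0.13881462  0.2693413 ]
1.745 [array([268.12346192,  43.08175169]), array([557.66895939, 105.01932385])] [ 0.64192595 -0.14044777  0.26798811]
[array([324.1560308 , 201.74625893]), array([225.32914966, 108.51480781]), array([220.61675078, 261.22393571])]
```

```bash
python3 - <<'E'
import cv2
i=cv2.imread("pics/scene0.png")[90:230,180:350]
i=cv2.convertScaleAbs(i,alpha=1.6)
cv2.imwrite("pics/crop1.png",cv2.resize(i,None,fx=4,fy=4,interpolation=cv2.INTER_CUBIC))
E
```

```text
(no output)
```

View pics/crop1.png

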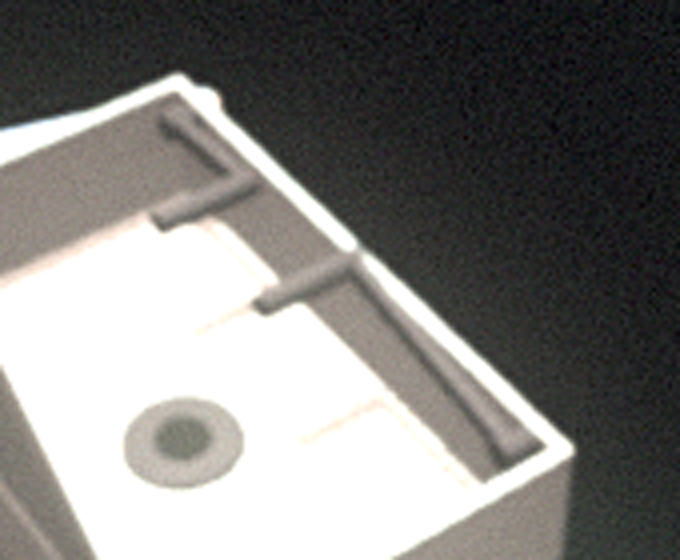

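The pin's ends project at scene (267,154) and (246,166). Together with the top view that gives b≈0.18, so the pin axis is at well y≈17, z≈82 mm. Now moving above it.

```bash
cat > st.py <<'E'
from plant import robot
import numpy as np
w=np.load("well.npz")
def show():
    o=robot.observe();p=w["R"].T@(o["tcp_pos"]-w["C"])*1000
    print("t",o["clock"],"well tcp",p.round(1),"grasp z",round(p[2]-robot.pinch_z*1000,1),"rpy",o["tool_rot"].round(1),"rel yaw",round(o["tool_rot"][2]-np.degrees(float(w["yw"])),1),"q",o["q"].round(0),"F",o["force"].round(1),"w",round(o["grip_width"]*1000,1),"gf",round(o["gripper_force"],1))
if __name__=="__main__":show()
E
python3 -m jog '[{"travel":[0,0,0],"roll":-0.785},{"travel":[0,0,0],"roll":-0.785},{"travel":[0,0,0],"roll":-0.785},{"travel":[0,0,0],"roll":-0.785},{"travel":[-0.4,-0.7,0],"roll":0},{"travel":[-0.4,-0.7,0],"roll":0},{"travel":[-0.4,-0.7,0],"roll":0},{"travel":[-0.4,-0.7,0],"roll":0}]' 0.3 30; python3 st.py
```

```text
clock: 1.1
tcp_pos: [0.2855, 0.2913, 0.2311]
tool_rot: [-180.0, -0.0, 169.4]
force: [0.6, 0.0, -0.3]
grip_width: 0.0595
gripper_force: 0.0
t 1.1 well tcp [-302.5  358.6  231.1] grasp z 249.8 rpy [-180.    -0.   169.4] rel yaw 180.0 q [ 46.   2. -15.  73.  -0.  56.] F [ 0.6  0.  -0.3] w 59.5 gf 0.0
```

```bash
python3 -m jog '[{"travel":[-0.534,-0.711,0],"roll":0},{"travel":[-0.534,-0.711,0],"roll":0},{"travel":[-0.534,-0.711,0],"roll":0},{"travel":[-0.534,-0.711,0],"roll":0},{"travel":[-0.534,-0.711,0],"roll":0},{"travel":[-0.534,-0.711,0],"roll":0},{"travel":[-0.534,-0.711,0],"roll":0},{"travel":[-0.534,-0.711,0],"roll":0}]' >/dev/null; python3 st.py
```

```text
t 2.1 well tcp [-45.8  17.1 231.1] grasp z 249.8 rpy [180.   -0.  169.3] rel yaw 180.0 q [-11.  10.  -6.  74.   0.  -0.] F [ 1.   0.4 -0.3] w 59.7 gf 0.0
```

```bash
python3 -m jog '[{"travel":[0,0,0.35],"roll":0},{"travel":[0,0,0.35],"roll":0},{"travel":[0,0,0.35],"roll":0},{"travel":[0,0,0.35],"roll":0},{"travel":[0,0,0.35],"roll":0},{"travel":[0,0,0.35],"roll":0},{"travel":[0,0,0.35],"roll":0},{"travel":[0,0,0.35],"roll":0}]' >/dev/null; python3 st.py; python3 -m jog '[{"travel":[0,0,0],"roll":0},{"travel":[0,0,0],"roll":0},{"travel":[0,0,0],"roll":0},{"travel":[0,0,0],"roll":0},{"travel":[0,0,0],"roll":0},{"travel":[0,0,0],"roll":0},{"travel":[0,0,0],"roll":0},{"travel":[0,0,0],"roll":0}]' 1 30 >/dev/null; python3 st.py
python3 - <<'E'
from plant import camera
import cv2
i=camera("scene")["img"][90:230,180:350,::-1]
i=cv2.convertScaleAbs(i,alpha=1.6)
cv2.imwrite("pics/grasp.png",cv2.resize(i,None,fx=4,fy=4,interpolation=cv2.INTER_CUBIC))
E
```

```text
t 3.1 well tcp [-46.8  18.8  62.4] grasp z 81.1 rpy [-180.    -0.   169.4] rel yaw 180.0 q [-11.  17. -23.  50.  -0.  -0.] F [-0.2  1.7 -0.2] w 59.7 gf 0.0
t 4.1 well tcp [-45.9  17.6  64.2] grasp z 82.9 rpy [-1.799e+02  1.000e-01  1.693e+02] rel yaw 179.9 q [-11.  16. -23.  50.  -0.  -0.] F [-1.  -5.8 -0.1] w 10.9 gf 29.4
```

View pics/grasp.png

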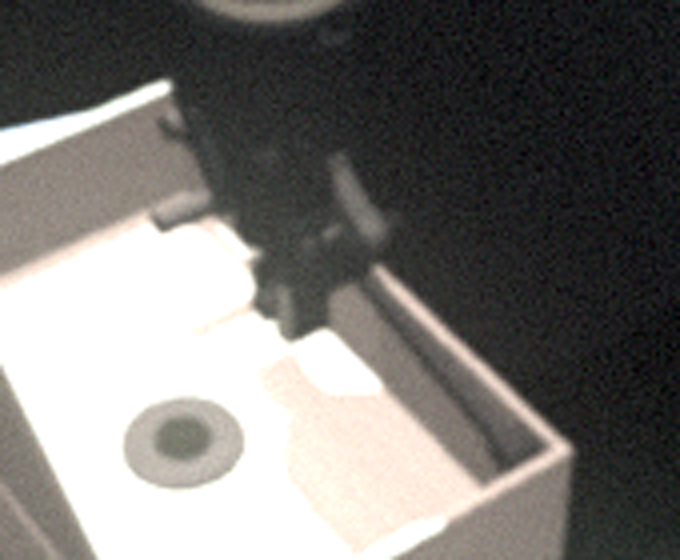

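The picture shows the fingers closed around the long stay's pin near crop (300,300). The width of 10.9 mm at 29 N confirms the grip. Next I swing it along its arc.

```bash
python3 -m jog '[{"travel":[0,0.036,-0.159],"roll":0},{"travel":[0,0.05,-0.155],"roll":0},{"travel":[0,0.064,-0.15],"roll":0},{"travel":[0,0.077,-0.144],"roll":0},{"travel":[0,0.089,-0.136],"roll":0},{"travel":[0,0.101,-0.128],"roll":0},{"travel":[0,0.112,-0.118],"roll":0},{"travel":[0,0.122,-0.108],"roll":0}]' >/dev/null; python3 st.py
```

```text
t 5.15 well tcp [-45.4  54.5 131.8] grasp z 150.5 rpy [-179.6    0.2  169.2] rel yaw 179.9 q [ -6.  13. -17.  60.  -0.   5.] F [ -6.6 -18.4  17.3] w 11.0 gf 29.6
```

```bash
python3 -m jog '[{"travel":[0,0.11,-0.14],"roll":0},{"travel":[0,0.128,-0.095],"roll":0},{"travel":[0,0.146,-0.072],"roll":0},{"travel":[0,0.152,-0.059],"roll":0},{"travel":[0,0.157,-0.045],"roll":0},{"travel":[0,0.16,-0.031],"roll":0},{"travel":[0,0.162,-0.017],"roll":0},{"travel":[0,0.163,-0.002],"roll":0}]' >/dev/null; python3 st.py
python3 - <<'E'
from plant import camera
import cv2
i=camera("top")["img"][80:320,250:550,::-1]
i=cv2.convertScaleAbs(i,alpha=1.6)
cv2.imwrite("pics/up.png",cv2.resize(i,None,fx=2.5,fy=2.5,interpolation=cv2.INTER_CUBIC))
E
```

```text
t 6.15 well tcp [-45.8 129.3 157.4] grasp z 176.1 rpy [1.800e+02 1.000e-01 1.694e+02] rel yaw 180.0 q [  2.  13. -13.  64.  -0.  13.] F [ 4.7 -3.5 -1.9] w 10.8 gf 30.8
```

```bash
python3 -m jog '[{"travel":[0,0,0],"roll":0},{"travel":[0,0,0],"roll":0},{"travel":[0,0,0],"roll":0},{"travel":[0,0,0],"roll":0},{"travel":[0,0,-0.7],"roll":0},{"travel":[0,0,-0.7],"roll":0},{"travel":[0,0,-0.7],"roll":0},{"travel":[0,0,-0.7],"roll":0}]' 0.4 >/dev/null; python3 st.py
python3 -m jog '[{"travel":[-0.361,-0.269,0],"roll":0},{"travel":[-0.361,-0.269,0],"roll":0},{"travel":[-0.361,-0.269,0],"roll":0},{"travel":[-0.361,-0.269,0],"roll":0},{"travel":[-0.361,-0.269,0],"roll":0},{"travel":[-0.361,-0.269,0],"roll":0},{"travel":[-0.361,-0.269,0],"roll":0},{"travel":[-0.361,-0.269,0],"roll":0}]' >/dev/null; python3 st.py
python3 - <<'E'
from plant import camera
import cv2,numpy as np
c=camera("scene");np.savez("pics/scene1.npz",**c)
i=c["img"][0:290,20:380,::-1]
i=cv2.convertScaleAbs(i,alpha=1.6)
cv2.imwrite("pics/up2.png",cv2.resize(i,None,fx=2,fy=2,interpolation=cv2.INTER_CUBIC))
E
```

```text
t 7.2 well tcp [-46.8 128.4 326.3] grasp z 345.0 rpy [180.    0.  169.4] rel yaw 180.0 q [ 2. 10.  8. 88.  0. 13.] F [ 0.5  0.1 -0.3] w 51.2 gf 0.0
t 8.2 well tcp [127.4  -1.3 324.7] grasp z 343.4 rpy [180.   -0.  169.4] rel yaw 180.0 q [-12.  28.  34.  96.   0.  -2.] F [ 0.3  0.3 -0.2] w 50.9 gf 0.0
```

View pics/up2.png

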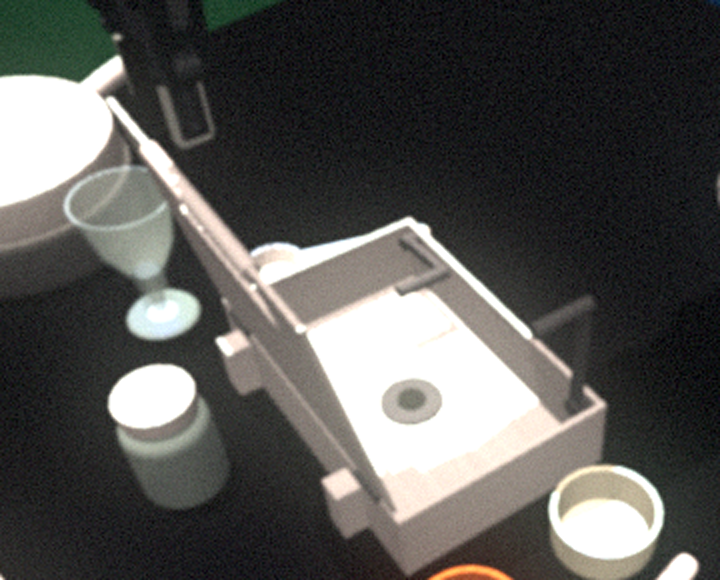

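The picture shows the long stay upright with its pin at crop (588,300)→(535,328), the short stay still lying at (400,240)–(445,275), and the gripper above the gate's right. Now I roll the tool a quarter turn.

```bash
R='see rows'; python3 -m jog '[{"travel":[0,0,0],"roll":0.818},{"travel":[0,0,0],"roll":0.818},{"travel":[0,0,0],"roll":0.818},{"travel":[0,0,0],"roll":0.818},{"travel":[0,0,0],"roll":0.818},{"travel":[0,0,0],"roll":0.818},{"travel":[0,0,0],"roll":0.818},{"travel":[0,0,0],"roll":0.818}]' >/dev/null
python3 -m jog '[{"travel":[0,0,0],"roll":0.818},{"travel":[0,0,0],"roll":0.818},{"travel":[0,0,0],"roll":0.818},{"travel":[0,0,0],"roll":0.818},{"travel":[0,0,0],"roll":0.818},{"travel":[0,0,0],"roll":0.818},{"travel":[0,0,0],"roll":0.818},{"travel":[0,0,0],"roll":0.818}]' >/dev/null
python3 -m jog '[{"travel":[0,0,0],"roll":0.818},{"travel":[0,0,0],"roll":0.818},{"travel":[0,0,0],"roll":0.818},{"travel":[0,0,0],"roll":0.818},{"travel":[0,0,0],"roll":0.818},{"travel":[0,0,0],"roll":0.818},{"travel":[0,0,0],"roll":0.818},{"travel":[0,0,0],"roll":0.818}]' >/dev/null
python3 st.py
python3 - <<'E'
from h import *
from plant import camera
import cv2
s=np.load("pics/scene1.npz");w=np.load("well.npz")
W=lambda p:w["C"]+w["R"]@np.array(p)/1000
for b in(1.45,1.57,1.61,1.66):
    print(b,[(2*(proj(s,W((x,125-110*np.cos(b),62+110*np.sin(b))))-[20,0])).round(0) for x in(-83,-34)])
print([(2*(proj(s,W((93-199*np.cos(a),y,72+199*np.sin(a))))-[20,0])).round(0) for a in (1.7,1.745) for y in(75,-75)])
i=camera("scene")["img"][0:290,20:380,::-1]
i=cv2.convertScaleAbs(i,alpha=1.6)
cv2.imwrite("pics/rot.png",cv2.resize(i,None,fx=2,fy=2,interpolation=cv2.INTER_CUBIC))
E
```

```text
t 11.25 well tcp [126.6  -0.6 324.7] grasp z 343.4 rpy [-180.    -0.    79.2] rel yaw 89.9 q [-12.  28.  34.  96.   0.  88.] F [0.1 0.1 0.9] w 51.0 gf 0.0
1.45 [array([576., 289.]), array([521., 317.])]
1.57 [array([588., 298.]), array([532., 327.])]
1.61 [array([592., 302.]), array([536., 330.])]
1.66 [array([597., 306.]), array([541., 335.])]
[array([270., 264.]), array([165., 143.]), array([256., 272.]), array([153., 149.])]
```

View pics/rot.png

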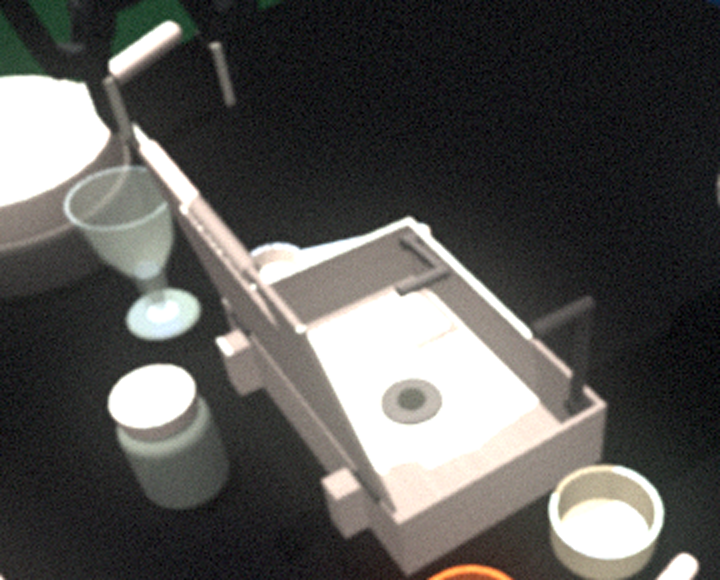

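The stay reads b≈1.58–1.6. The bar at crop (145,148)–(252,264) lies between the two fingers at (125,135) and (230,100), so a≈1.745. I descend and close.

```bash
python3 -m jog '[{"travel":[0,0.01,0.157],"roll":0},{"travel":[0,0,0.157],"roll":0},{"travel":[0,0,0.157],"roll":0},{"travel":[0,0,0.157],"roll":0},{"travel":[0,0,0.157],"roll":0},{"travel":[0,0,0.157],"roll":0},{"travel":[0,0,0.157],"roll":0},{"travel":[0,0,0.157],"roll":0}]' >/dev/null;python3 st.py
python3 -m jog '[{"travel":[0,0,0],"roll":0},{"travel":[0,0,0],"roll":0},{"travel":[0,0,0],"roll":0},{"travel":[0,0,0],"roll":0},{"travel":[0,0,0],"roll":0},{"travel":[0,0,0],"roll":0},{"travel":[0,0,0],"roll":0},{"travel":[0,0,0],"roll":0}]' 1 30 >/dev/null
python3 st.py
```

```text
t 12.3 well tcp [127.4  -0.6 248.9] grasp z 267.6 rpy [180.    0.   79.4] rel yaw 90.0 q [-12.  27.  22.  85.  -0.  88.] F [-0.5  0.1  0.6] w 51.3 gf 0.0
t 13.3 well tcp [127.6  -0.6 249.9] grasp z 268.6 rpy [179.9   0.   79.4] rel yaw 90.0 q [-12.  27.  22.  85.  -0.  88.] F [1.9 0.1 5.6] w 10.8 gf 29.7
```

```bash
python3 -c "
import numpy as np
a=np.linspace(1.745,.70,41);x=93-199*np.cos(a);z=72+199*np.sin(a)
for k in range(5):
  print([(round((x[i+1]-x[i])/60,3),round(-(z[i+1]-z[i])/60,3)) for i in range(8*k,8*k+8)],'end a %.3f x %.1f tcpz %.1f'%(a[8*k+8],x[8*k+8],z[8*k+8]-18.7))"
```

```text
[(np.float64(-0.086), np.float64(-0.014)), (np.float64(-0.086), np.float64(-0.012)), (np.float64(-0.086), np.float64(-0.009)), (np.float64(-0.086), np.float64(-0.007)), (np.float64(-0.087), np.float64(-0.005)), (np.float64(-0.087), np.float64(-0.003)), (np.float64(-0.087), np.float64(-0.0)), (np.float64(-0.087), np.float64(0.002))] end a 1.536 x 86.1 tcpz 252.2
[(np.float64(-0.087), np.float64(0.004)), (np.float64(-0.086), np.float64(0.006)), (np.float64(-0.086), np.float64(0.009)), (np.float64(-0.086), np.float64(0.011)), (np.float64(-0.086), np.float64(0.013)), (np.float64(-0.085), np.float64(0.015)), (np.float64(-0.085), np.float64(0.018)), (np.float64(-0.084), np.float64(0.02))] end a 1.327 x 45.0 tcpz 246.4
[(np.float64(-0.084), np.float64(0.022)), (np.float64(-0.083), np.float64(0.024)), (np.float64(-0.083), np.float64(0.026)), (np.float64(-0.082), np.float64(0.029)), (np.float64(-0.081), np.float64(0.031)), (np.float64(-0.08), np.float64(0.033)), (np.float64(-0.079), np.float64(0.035)), (np.float64(-0.078), np.float64(0.037))] end a 1.118 x 5.9 tcpz 232.2
[(np.float64(-0.077), np.float64(0.039)), (np.float64(-0.076), np.float64(0.041)), (np.float64(-0.075), np.float64(0.043)), (np.float64(-0.074), np.float64(0.045)), (np.float64(-0.073), np.float64(0.047)), (np.float64(-0.072), np.float64(0.049)), (np.float64(-0.07), np.float64(0.051)), (np.float64(-0.069), np.float64(0.052))] end a 0.909 x -29.3 tcpz 210.3
[(np.float64(-0.068), np.float64(0.054)), (np.float64(-0.066), np.float64(0.056)), (np.float64(-0.065), np.float64(0.058)), (np.float64(-0.063), np.float64(0.059)), (np.float64(-0.062), np.float64(0.061)), (np.float64(-0.06), np.float64(0.062)), (np.float64(-0.058), np.float64(0.064)), (np.float64(-0.057), np.float64(0.066))] end a 0.700 x -59.2 tcpz 181.5
```

```bash
python3 -m jog '[{"travel":[0,-0.086,-0.014],"roll":0},{"travel":[0,-0.086,-0.012],"roll":0},{"travel":[0,-0.086,-0.009],"roll":0},{"travel":[0,-0.086,-0.007],"roll":0},{"travel":[0,-0.087,-0.005],"roll":0},{"travel":[0,-0.087,-0.003],"roll":0},{"travel":[0,-0.087,0],"roll":0},{"travel":[0,-0.087,0.002],"roll":0}]' >/dev/null;python3 st.py
```

```text
t 14.3 well tcp [ 85.3  -0.5 252.3] grasp z 271.0 rpy [-180.    -0.    79.4] rel yaw 90.0 q [-13.  22.  15.  83.   0.  88.] F [0.7 2.3 0.7] w 10.7 gf 30.0
```

```bash
python3 -m jog '[{"travel":[0,-0.087,0.004],"roll":0},{"travel":[0,-0.086,0.006],"roll":0},{"travel":[0,-0.086,0.009],"roll":0},{"travel":[0,-0.086,0.011],"roll":0},{"travel":[0,-0.086,0.013],"roll":0},{"travel":[0,-0.085,0.015],"roll":0},{"travel":[0,-0.085,0.018],"roll":0},{"travel":[0,-0.084,0.02],"roll":0}]' >/dev/null;python3 st.py
```

```text
t 15.3 well tcp [ 44.4  -0.5 246.6] grasp z 265.3 rpy [-180.    -0.    79.4] rel yaw 90.0 q [-13.  18.   8.  80.   0.  88.] F [1.8 4.4 1.2] w 10.7 gf 29.8
```

Tracking well, with low forces.

```bash
python3 -m jog '[{"travel":[0,-0.084,0.022],"roll":0},{"travel":[0,-0.083,0.024],"roll":0},{"travel":[0,-0.083,0.026],"roll":0},{"travel":[0,-0.082,0.029],"roll":0},{"travel":[0,-0.081,0.031],"roll":0},{"travel":[0,-0.08,0.033],"roll":0},{"travel":[0,-0.079,0.035],"roll":0},{"travel":[0,-0.078,0.037],"roll":0}]' >/dev/null;python3 st.py
```

```text
t 16.3 well tcp [  5.3  -0.5 232.3] grasp z 251.0 rpy [-180.    -0.    79.4] rel yaw 90.0 q [-13.  15.   1.  76.   0.  88.] F [ 1.3  5.2 -0.7] w 11.3 gf 29.6
```

```bash
python3 -m jog '[{"travel":[0,-0.077,0.039],"roll":0},{"travel":[0,-0.076,0.041],"roll":0},{"travel":[0,-0.075,0.043],"roll":0},{"travel":[0,-0.074,0.045],"roll":0},{"travel":[0,-0.073,0.047],"roll":0},{"travel":[0,-0.072,0.049],"roll":0},{"travel":[0,-0.07,0.051],"roll":0},{"travel":[0,-0.069,0.052],"roll":0}]' >/dev/null;python3 st.py
```

```text
t 17.3 well tcp [-29.8  -0.6 210.1] grasp z 228.8 rpy [-180.     0.    79.4] rel yaw 90.0 q [-13.  12.  -7.  72.  -0.  88.] F [ 2.   5.3 -3.4] w 10.8 gf 29.3
```

```bash
python3 -m jog '[{"travel":[0,-0.068,0.054],"roll":0},{"travel":[0,-0.066,0.056],"roll":0},{"travel":[0,-0.065,0.058],"roll":0},{"travel":[0,-0.063,0.059],"roll":0},{"travel":[0,-0.031,0.03],"roll":0},{"travel":[0,-0.031,0.031],"roll":0},{"travel":[0,-0.03,0.031],"roll":0},{"travel":[0,-0.03,0.031],"roll":0}]' >/dev/null;python3 st.py
```

```text
t 18.3 well tcp [-52.7  -0.5 189.1] grasp z 207.8 rpy [180.   -0.   79.4] rel yaw 90.0 q [-13.  10. -12.  68.   0.  88.] F [ 2.3  4.8 -0.8] w 11.0 gf 29.5
```

```bash
python3 -m jog '[{"travel":[0,-0.019,0.02],"roll":0},{"travel":[0,-0.019,0.021],"roll":0},{"travel":[0,-0.019,0.022],"roll":0},{"travel":[0,-0.019,0.022],"roll":0},{"travel":[0,-0.019,0.022],"roll":0},{"travel":[0,-0.019,0.022],"roll":0},{"travel":[0,0,0],"roll":0},{"travel":[0,0,0],"roll":0}]' >/dev/null;python3 st.py
```

```text
t 19.3 well tcp [-57.1  -0.6 183.8] grasp z 202.5 rpy [179.7   0.   79.4] rel yaw 90.0 q [-13.  10. -13.  67.   0.  88.] F [ 4.1  4.9 14.1] w 11.0 gf 31.0
```

The gate rests on the stay: a≈0.71, with an upward reaction of 14 N. I release it and rise.

```bash
python3 -m jog '[{"travel":[0,0,0],"roll":0},{"travel":[0,0,0],"roll":0},{"travel":[0,0,0],"roll":0},{"travel":[0,0,0],"roll":0},{"travel":[0,0,-0.1],"roll":0},{"travel":[0,0,-0.3],"roll":0},{"travel":[0,0,-0.5],"roll":0},{"travel":[0,0,-0.6],"roll":0}]' 0.6 >/dev/null;python3 st.py
python3 -m jog '[{"travel":[0,-0.3,-0.3],"roll":0},{"travel":[0,-0.4,-0.2],"roll":0},{"travel":[0,-0.4,0],"roll":0},{"travel":[0,-0.4,0],"roll":0},{"travel":[0,-0.4,0],"roll":0},{"travel":[0,-0.3,0],"roll":0},{"travel":[0,-0.2,0],"roll":0},{"travel":[0,0,0],"roll":0}]' >/dev/null;python3 st.py
python3 - <<'E'
from plant import camera
from h import *
import cv2
s=camera("scene");w=np.load("well.npz")
W=lambda p:w["C"]+w["R"]@np.array(p)/1000
i=s["img"][0:290,20:380,::-1]
i=cv2.convertScaleAbs(i,alpha=1.6)
cv2.imwrite("pics/end.png",cv2.resize(i,None,fx=2,fy=2,interpolation=cv2.INTER_CUBIC))
for a in(.43,.71):print(a,[(2*(proj(s,W((93-199*np.cos(a),y,72+199*np.sin(a))))-[20,0])).round(0) for y in(75,-75)])
E
```

```text
t 20.3 well tcp [-59.6  -0.6 272.6] grasp z 291.3 rpy [-180.     0.    79.4] rel yaw 90.0 q [-13.   8.  -2.  80.  -0.  88.] F [ 0.6  0.2 -0.1] w 34.2 gf 0.0
t 21.3 well tcp [-203.6   -0.7  301.9] grasp z 320.6 rpy [180.    0.   79.4] rel yaw 90.0 q [-14.  -7. -13.  84.  -0.  86.] F [ 0.  -0.6  0.4] w 34.3 gf 0.0
0.43 [array([550., 276.]), array([440., 180.])]
0.71 [array([518., 242.]), array([404., 143.])]
```

View pics/end.png

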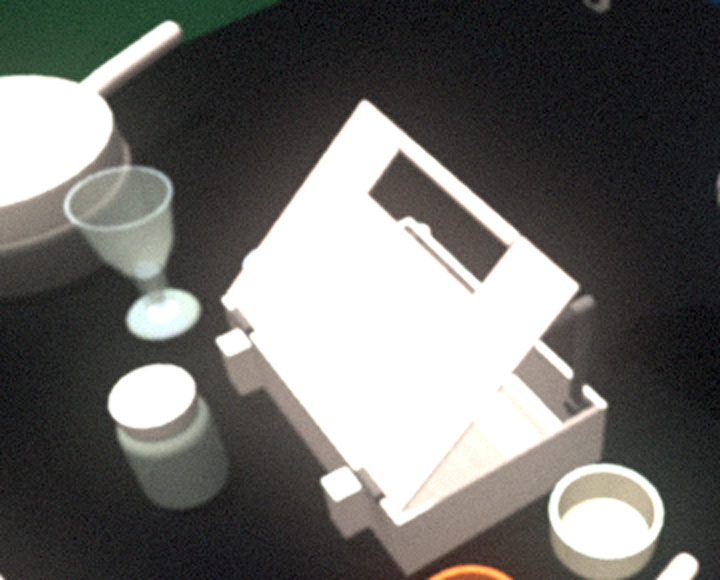

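The picture shows the gate half open, its bar at crop (518,242)–(404,148) as predicted for 0.71. It rests on the upright long stay at (585,300), and the robot is clear.

```bash
python3 -c "
from plant import robot
print(robot.close_job())"
```

```text
the job is handed in; nothing more can be done
None
```

The gate is half open at about 0.71 rad, resting on the upright long stay. It was lowered in the grip all the way, the short stay was left lying, and I handed the job in at about 21 s with the arm clear.

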